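Tighten a cutter in an upturned trimmer's chuck and fit its cover plate

TASK

Get the little upturned edge trimmer ready: the cutter bit stands loose in its chuck, so turn the knurled sleeve clockwise (seen from above) until all three jaws grip the bit firmly and stay tight. Then take the black cover plate off its grey rest and lower it, without dropping it, over the two pins, with the bit coming up through the middle hole, until it lies flush on both end blocks. Let go of everything and leave the mug, the screwdriver and the stacked grey blocks where they are.

Things in the scene. Friction and masses are not known exactly. Their poses are not given: they have to be found in the camera images.
- chuck: Fixed trimmer unit: grey base 110 x 240 x 20 mm (x, y, z), origin at the centre of its underside on the table, z up = chuck axis. Aluminium end blocks, 60 (x) x 30 (y) mm, stand at y = +95 and -95 mm, tops 90 mm above the table, 160 mm free between them. Below the sleeve a fixed round housing 70 mm across reaches 42 mm above the table.
- seat (a point): Point on the chuck's axis level with the end blocks' tops (90 mm above the table): where the middle of the plate's underside belongs.
- pin0 (a point): Top of the steel pin on the end block at the unit's y = -95 mm: 10 mm thick, 17 mm tall (top 107 mm above the table), upper 5 mm tapered to 4 mm.
- pin1 (a point): Top of the same kind of pin on the block at y = +95 mm.
- sleeve (a joint): Sleeve angle (rad): 0 = jaws open, grows clockwise seen from above, end stop 1.9. Each rad moves the three jaws 3.5 mm inwards; they meet the bit at about 1.6, then press harder: turn to about the stop for a firm grip (it springs back up to 0.15 when let go). Friction of 0.25 N m keeps it where it is left, jaws tight; tightening takes up to about 0.6 N m. Round: grip from above in any direction.
- sleeve_top (a point): Centre of the sleeve's upper rim, on the chuck's axis, 84 mm above the table. The sleeve is a dark steel knurled ring 58 mm in diameter and 40 mm high, from 44 to 84 mm above the table.
- jaw0: One of three steel jaws (9 mm radial, 8 mm wide, 18 mm high) around the bit in the chuck's mouth, showing 4 mm above the sleeve. Origin at the lower edge of its gripping face, 70 mm above the table; it slides radially along its x, which points outwards.
- jaw1: The second jaw, alike, 120 degrees round.
- jaw2: The third jaw, alike, 240 degrees round.
- bit: The cutter bit, upright in the chuck: 85 mm long, steel shank 14 mm in diameter, brass-coloured cutter head 18 mm in diameter on its upper 19 mm. Origin at the centre of its foot, on the bore's floor 25 mm above the table; its top is 110 mm above the table, 26 mm above the sleeve. z points up its axis.
- plate: Loose black cover plate 64 x 230 x 8 mm (x, y, z), about 0.2 kg, with a 13 mm hole through it at y = +95 and -95 mm and a 33 mm hole in the middle. Origin at the centre of its underside; either end may go on either pin. It starts flat on the rest, underside 35 mm above the table, and can be gripped across its 64 mm width at the middle, between the rest's blocks.
- rest: Fixed grey rest for the plate: a 100 x 200 x 5 mm board with two grey blocks 90 mm (x) x 30 mm (y) at y = +75 and -75 mm, tops 35 mm above the table; 120 mm free between them. Origin at the centre of its underside.
- mug: White mug, 80 mm across, 92 mm tall, bystander; origin at the centre of its foot.
- screwdriver: Screwdriver, 190 mm, lying on the table, bystander.
- blocks: Two grey blocks fixed together as a stack, 60 x 130 mm, 80 mm tall at its higher end, bystander; origin at the centre of its underside.

How it is judged:
On the way, in this order (a step that is already met when the one before it is completed fails the run):
1. all three jaws grip the bit with more than 4 N each, the sleeve let go (contact force between each of jaw0, jaw1, jaw2 and bit above 4 N and z of bit in the frame of chuck below 0.029 m and angle between bit's own z axis and vertical below 0.06 rad and contact force between the fingers and sleeve below 0.5 N), for 0.2 s.
2. the plate lies flush on both end blocks, over the pins (horizontal distance between plate and seat below 0.004 m and z of plate in the frame of chuck between 0.087 and 0.092 m and angle between plate's own z axis and vertical below 0.02 rad and angle between the y axis of plate and the y axis of chuck, either way round below 0.06 rad), for 0.2 s.
At the end, for the whole second after the job is handed in: Each jaw presses on the bit with more than 4 N, the bit stands in its bore within 4 mm of the floor and upright within 0.06 rad; the plate lies at rest over the pins, centred within 4 mm, aligned within 0.06 rad, level within 0.02 rad, its underside within 2 mm above the blocks' tops (all of step 2 and contact force between each of jaw0, jaw1, jaw2 and bit above 4 N and z of bit in the frame of chuck below 0.029 m and angle between bit's own z axis and vertical below 0.06 rad and linear speed of plate below 0.02 m/s); the robot touches nothing.
It fails at once if the mug is pushed away (more than 20 mm) (distance of mug from where it was at the start of the episode above 0.02 m).
It fails at once if the screwdriver is pushed away (more than 20 mm) (distance of screwdriver from where it was at the start of the episode above 0.02 m).
It fails at once if the blocks is pushed away (more than 20 mm) (distance of blocks from where it was at the start of the episode above 0.02 m).
It fails at once if the plate is dropped onto the trimmer (faster than 0.4 m/s in the last 20 mm) (horizontal distance between plate and seat below 0.03 m and z of plate in the frame of chuck below 0.11 m and linear speed of plate above 0.4 m/s).
It also fails if it takes over 72 s, if anything falls off the work surface, if the arm or the gripper's body presses on something with over 40 N, if the wrist force passes 120 N, or if a joint passes its speed limit or range.

ROBOT

A 7-joint arm with a two-finger parallel gripper is mounted at the origin on the work surface. World frame = base frame: x ahead of the robot, y to its left, z up, the work surface at z = 0. Lengths are in m, angles in rad, forces in N, time in s.
With the tool pointing down it reaches from about 0.425 to 0.925 m from the base axis. Payload 6.8 kg.
Tool frame: the origin (TCP) lies midway between the tips of the shut fingers; the grasp point (between the pads) lies behind it (grasp_offset is the z of the grasp point in the tool frame, in m); z points along the fingers, y is the line along which they close (so a half turn about z gives the same grasp; the last joint's range is limited). The gripper opens to 88 mm and grips with 3 to 60 N. Pads are 20 mm wide; open, the fingers measure 115 mm over their backs; the gripper's body (75 mm by 178 mm) begins 61 mm behind the grasp point.
Start: joints at [1.016, 0.477, 0.022, 1.555, -0.011, 1.109, -0.083], TCP at [0.292, -0.609, 0.2] pointing down, gripper open.
Joint ranges: [-2.96, 2.96], [-0.34, 2.1], [-1.41, 1.46], [0.24, 2.44], [-1.37, 4.51], [0.17, 1.92], [-2.96, 2.96]. Speed limits (rad/s): [2.39, 2.39, 3.14, 3.14, 3.14, 3.14, 3.14].

INTERFACE

Orientations are given as [roll, pitch, yaw] about the fixed x, y, z axes, in that order (R = Rz(yaw) Ry(pitch) Rx(roll)).
In Python, from workcell import * gives the robot as it stands.
- The arm moves only by the shell command python3 -m inch 'ROWS' [FORCE]. ROWS is JSON, a list of rows, each a list of 7 numbers: the shift along the tool's x, y, z in m, then the turn, a rotation vector about the tool's x, y, z in rad, then the finger opening in m, from 0 to 0.0878. A call has 1 to 5 rows; each row is the pose to reach, as a shift and turn from the pose commanded when the call began, along the tool's axes at that moment; what a row does not reach only later rows make up. A row lasts 1/10 s, in which the tool goes at most 50 mm and 8.59 degrees, less where a joint would pass 70% of its speed; a pose out of reach is approached as far as the arm can. A call with a gripper value outside its range is refused whole. The fingers move at their own pace and stop on an object; FORCE is the grip in N (left out, the last holds). Time passes only in rows, so rows that repeat a pose let the fingers close. It gives the time, the measured TCP pose, the force, the opening and the grip force at its end, in the units of the state.
- get_state(): the state, without advancing time (a new reading comes with each control period).
- snapshot(name): name is "side" or "top"; returns the picture (480x640x3 uint8, red, green, blue); there is no depth.
- camera_model(name): a dict with "K" (3x3 intrinsics, pixels), "extrinsics" (4x4, takes a point from camera to world coordinates). Camera axes: x right, y up, looking along -z (the intrinsics and any distortion apply to the point x, -y, -z); pixel columns grow to the right and rows downward; lengths in m; the calibration is good to about 2 mm. A picture is of the moment at which its call begins. camera_model takes no time and is no camera call.
- close_job(): hands the job in; it is judged then, once.
The state is a dict: "time_s": time; "joint_pos": joint angles; "qvel": joint speeds; "tau": joint torques, N m; "ee_pos": TCP position; "ee_rot": TCP orientation; "ft_force": force on the tool from outside, world axes, zero at the start; "moment": the same for the moment, N m; "grip_width": finger opening in m; "gripper_force": force on a finger pad.
Only numpy, scipy, OpenCV 4.12 (cv2) and the standard library are available. Lean on these libraries where they do the work, as an engineer would, in place of code of your own. Each camera call takes 0.05 s, during which the arm holds its last target. There are 200 camera calls.

## Working session

There is one attempt and no reset: what is moved stays moved. The work goes in short steps, Python scripts to look and compute and a shell command to move; the robot and the scene stay as the last step left them, time stands still between calls to the robot, and variables do not carry over. Pictures are saved under pics/ and viewed, at most 10 in all, crops included, and the job is handed in when it is done.

```bash
mkdir -p pics
python3 - <<'E'
from workcell import *
import cv2,numpy as np
for n in("top","side"):
    im=snapshot(n); cv2.imwrite(f"pics/{n}0.png",im[...,::-1]); m=camera_model(n); print(n,np.round(m["K"],1).tolist(),np.round(m["extrinsics"],3).tolist(),[k for k in m])
s=get_state();print(s)
E
```

```text
top [[561.0, 0.0, 331.3], [0.0, 561.0, 234.5], [0.0, 0.0, 1.0]] [[0.029, 0.99, -0.139, 0.514], [-1.0, 0.029, -0.0, -0.022], [0.004, 0.139, 0.99, 1.085], [0.0, 0.0, 0.0, 1.0]] ['K', 'extrinsics']
side [[505.5, 0.0, 325.1], [0.0, 505.5, 229.0], [0.0, 0.0, 1.0]] [[0.886, 0.315, -0.341, 0.341], [-0.464, 0.599, -0.653, -0.617], [-0.002, 0.736, 0.677, 0.699], [0.0, 0.0, 0.0, 1.0]] ['K', 'extrinsics']
{'time_s': 0.1, 'joint_pos': array([ 1.01591882,  0.47770761,  0.02236711,  1.556307  , -0.01149895,
        1.10934688, -0.08308425]), 'qvel': array([ 7.80882008e-04, -1.23972529e-03, -1.19775047e-04, -1.70339552e-03,
       -6.25810383e-04, -2.75845533e-05,  5.31317734e-04]), 'tau': array([ 4.78512768e-03, -5.84085381e+01,  1.54001568e+00, -2.73313129e+01,
       -5.41864370e-02,  1.30681143e-02,  4.08399774e-05]), 'ee_pos': array([ 0.29136592, -0.60823809,  0.19910532]), 'ee_rot': array([-3.13995757e+00,  1.30837127e-04,  4.46792606e-01]), 'ft_force': array([-0.10940014, -0.38083843, -0.03100267]), 'moment': array([-0.02218563, -0.01231206,  0.01214632]), 'gripper_force': 0.0, 'grip_width': 0.08799591170154708}
```

View pics/top0.png

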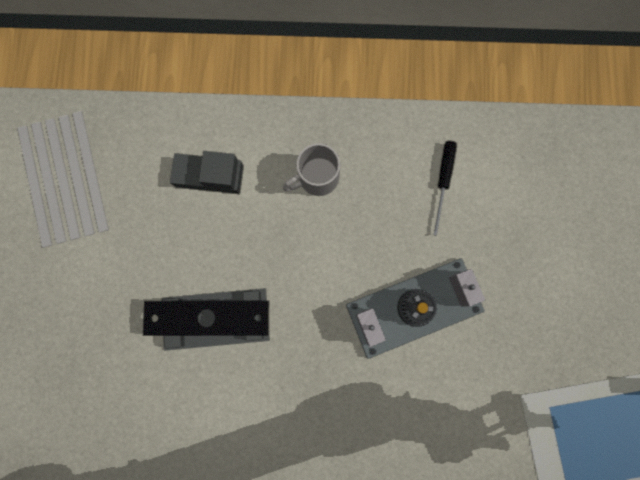

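View pics/side0.png

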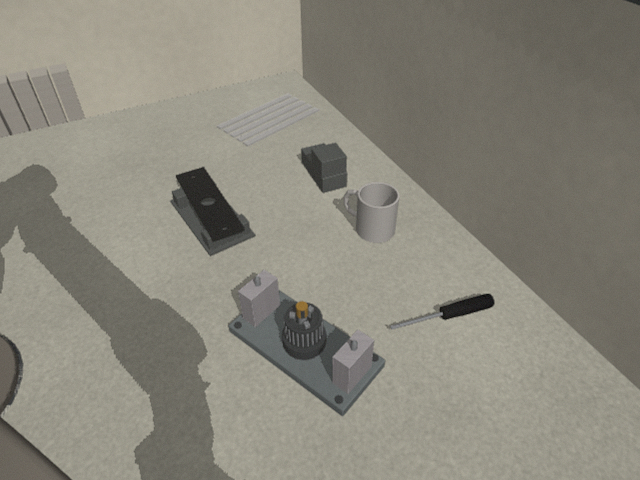

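The top view shows the chuck at about (417,308) with pins near (371,327) and (471,287). The plate is centred near (206,318). I'll enlarge both for pixel accuracy.

```bash
cat > h.py <<'E'
from workcell import *
import cv2,numpy as np
def ray(n,uv,z):
    m=camera_model(n);E=np.array(m["extrinsics"]);K=np.array(m["K"])
    d=np.linalg.inv(K)@[uv[0],uv[1],1];d=E[:3,:3]@(d*[1,-1,-1]);o=E[:3,3]
    return (o+d*(z-o[2])/d[2])[:2]
def proj(n,p):
    m=camera_model(n);E=np.array(m["extrinsics"]);c=E[:3,:3].T@(np.array(p)-E[:3,3])
    q=np.array(m["K"])@(c*[1,-1,-1]);return q[:2]/q[2]
def tri(a,b):
    A=np.zeros((3,3));v=np.zeros(3)
    for n,uv in(("top",a),("side",b)):
        m=camera_model(n);E=np.array(m["extrinsics"])
        d=E[:3,:3]@((np.linalg.inv(np.array(m["K"]))@[uv[0],uv[1],1])*[1,-1,-1]);d/=np.linalg.norm(d)
        P=np.eye(3)-np.outer(d,d);A+=P;v+=P@E[:3,3]
    return np.linalg.solve(A,v)
E
python3 - <<'E'
from h import *
t=cv2.imread("pics/top0.png");s=cv2.imread("pics/side0.png")
r=lambda i,x,y,w,h,f:cv2.resize(i[y:y+h,x:x+w],None,fx=f,fy=f,interpolation=cv2.INTER_CUBIC)
a=r(t,340,250,160,120,5)
b=cv2.convertScaleAbs(r(t,130,270,160,100,5),alpha=2.5,beta=0)
c=r(s,220,260,170,120,4.7)
cv2.imwrite("pics/c1.png",a);cv2.imwrite("pics/c2.png",b);cv2.imwrite("pics/c3.png",c)
E
```

```text
(no output)
```

View pics/c1.png

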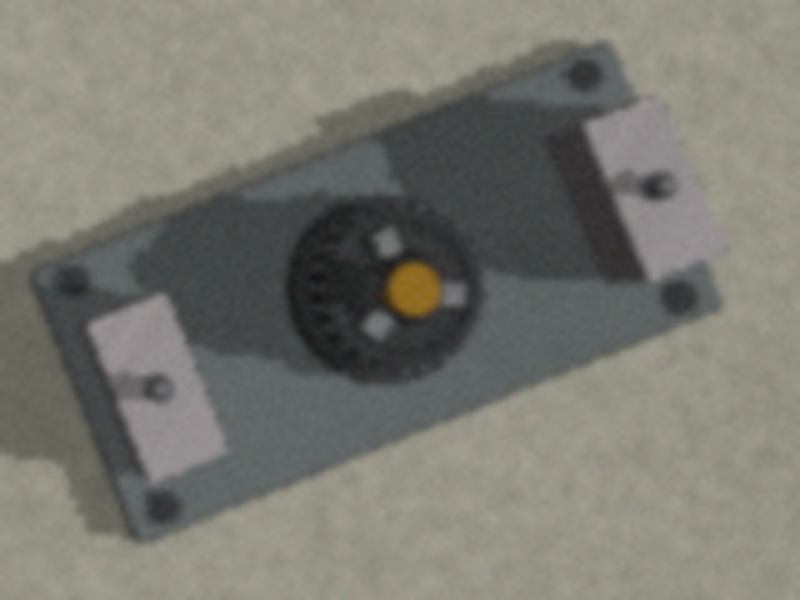

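View pics/c2.png

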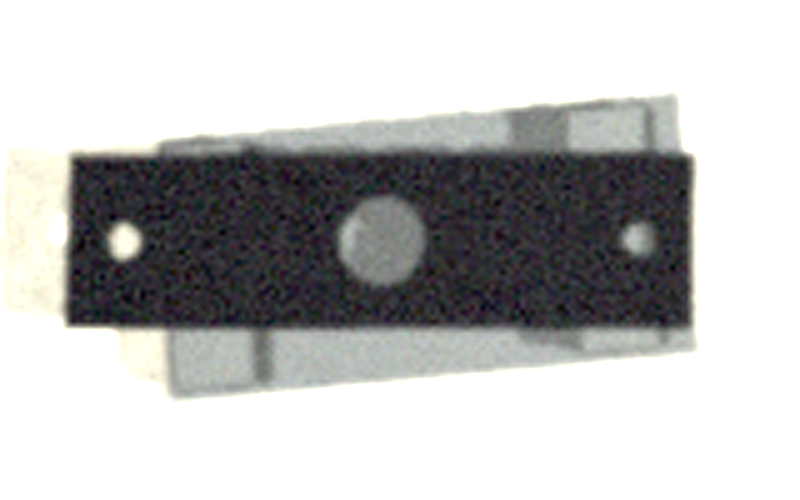

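View pics/c3.png

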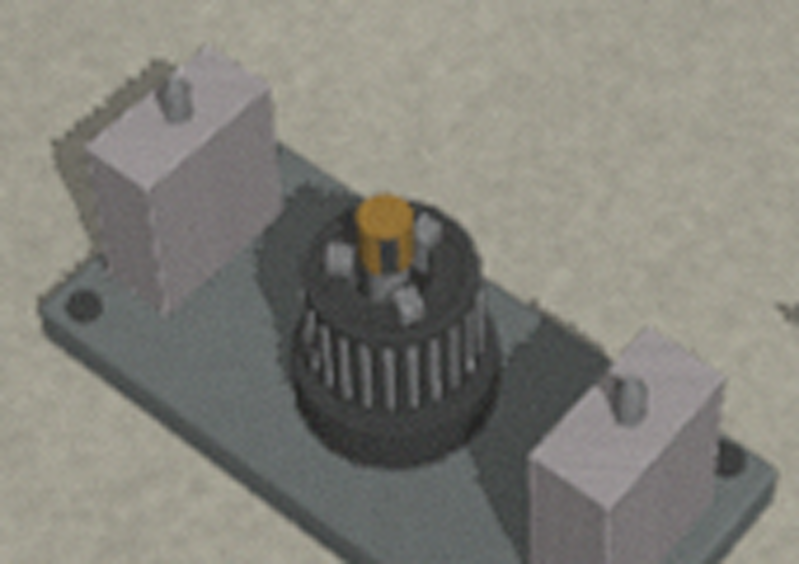

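Crops: left pin at c1 (157,388), right pin (661,186), bit top (413,290), block top corners visible; plate corners at c2 (69,155),(692,155),(692,327),(67,325).

Run:
```python
from h import *
t=cv2.imread("pics/top0.png")
f=lambda x,y,X,Y,k=5:((x+.5)/k-.5+X,(y+.5)/k-.5+Y)
c=lambda x,y:f(x,y,340,250)
p=lambda x,y:f(x,y,130,270)
s=lambda x,y:f(x,y,220,260,4.7)
A=np.array([ray("top",c(*q),.09) for q in[(88,325),(165,293),(228,450),(152,482)]])
B=np.array([ray("top",c(*q),.09) for q in[(583,127),(655,97),(722,250),(650,282)]])
P=[ray("top",c(157,388),.107),ray("top",c(661,186),.107)]
print("pins",P,(P[0]+P[1])/2,np.linalg.norm(P[0]-P[1]),np.arctan2(*(P[0]-P[1])[::-1]))
a,b=A.mean(0),B.mean(0);print("blk",a,b,(a+b)/2,np.linalg.norm(a-b),np.arctan2(*(a-b)[::-1]))
print("bit",ray("top",c(413,290),.11))
print("side pins",ray("side",s(177,90),.107),ray("side",s(629,384),.107),"bit",ray("side",s(386,213),.11))
print("tri pins",tri(c(157,388),s(177,90)),tri(c(661,186),s(629,384)),tri(c(413,290),s(386,213)))
# plate outline
g=cv2.cvtColor(t,cv2.COLOR_BGR2GRAY);m=np.zeros_like(g);m[290:350,135:280]=(g[290:350,135:280]<28)*255
m=cv2.morphologyEx(m,cv2.MORPH_CLOSE,np.ones((5,5)));m=cv2.morphologyEx(m,cv2.MORPH_OPEN,np.ones((9,9)))
k=max(cv2.findContours(m,0,1)[0],key=cv2.contourArea)
R=cv2.boxPoints(cv2.minAreaRect(k));print(R)
W=np.array([ray("top",q,.043) for q in R]);print("plate",W,W.mean(0),[np.linalg.norm(W[i]-W[i-1]) for i in range(4)])
W=np.array([ray("top",p(*q),.043) for q in[(69,155),(692,155),(692,327),(67,325)]]);print("plate",W.mean(0),W[0]-W[1],W[3]-W[2])
H=[ray("top",p(*q),.043) for q in[(124,242),(382,240),(640,240)]];print("holes",H)
```

```text
pins [array([ 0.49256238, -0.09445119]), array([ 0.56696764, -0.2683903 ])] [ 0.52976501 -0.18142075] 0.18918497562710757 1.975007613026867
blk [ 0.49248396 -0.09611572] [ 0.5668498  -0.26962916] [ 0.52966688 -0.18287244] 0.18877816388047236 1.9757024356483799
bit [ 0.52853286 -0.18185626]
side pins [ 0.49130795 -0.09881743] [ 0.56611134 -0.26956074] bit [ 0.52932878 -0.18023105]
tri pins [ 0.49246926 -0.09479451  0.10240809] [ 0.56687925 -0.26870631  0.10545777] [ 0.52861589 -0.18158765  0.11187127]
[[144. 301.]
 [203. 301.]
 [203. 334.]
 [144. 334.]]
plate [[0.52668331 0.31984653]
 [0.52984694 0.21129046]
 [0.47000359 0.20764249]
 [0.46688908 0.31532444]] [0.49835573 0.26352598] [np.float64(0.05996498191605084), np.float64(0.1086021646314155), np.float64(0.059954436648517365), np.float64(0.10772698043775718)]
plate [0.49971123 0.20463268] [-0.00668535  0.22937789] [-0.00587961  0.22823625]
holes [array([0.49631228, 0.29845842]), array([0.49978239, 0.20394839]), array([0.50252965, 0.10931986])]
```

```bash
cat >> h.py <<'E'
def to(x,y,z,yaw=None,wait=None):
    s=get_state();p=s["ee_pos"];e=s["ee_rot"];w=e[2];c,d=np.cos(w),np.sin(w)
    D=np.array([x,y,z])-p
    R=np.array([[c,d,0],[d,-c,0],[0,0,-1]])
    dy=0 if yaw is None else (w-yaw)
    print("shift mm",np.round(R@D*1000,1),"turnz",round(dy,3),"| t",round(s["time_s"],2),"p",np.round(p,4),"rpy",np.round(e,3),"j7",round(s["joint_pos"][6],3),"j1",round(s["joint_pos"][0],3),"F",np.round(s["ft_force"],1),"M",np.round(s["moment"],2),"w",round(s["grip_width"],4),"gf",s["gripper_force"])
E
python3 - <<'E'
from h import *
import workcell
print([k for k in dir(workcell) if 'off' in k.lower() or 'grasp' in k.lower()], globals().get('grasp_offset'))
to(.53,-.182,.2)
E
```

```text
['grasp_offset'] -0.0187
shift mm [ 399.4 -281.3   -0.9] turnz 0 | t 0.1 p [ 0.2914 -0.6082  0.1991] rpy [-3.14   0.     0.447] j7 -0.083 j1 1.016 F [-0.1 -0.4 -0. ] M [-0.02 -0.01  0.01] w 0.088 gf 0.0
```

```bash
M="python3 -m inch"
$M '[[0.04,-0.028,0,0,0,0,0.0878],[0.08,-0.056,0,0,0,0,0.0878],[0.12,-0.084,0,0,0,0,0.0878],[0.16,-0.112,0,0,0,0,0.0878],[0.20,-0.14,0,0,0,0,0.0878]]' 45
$M '[[0.04,-0.028,0,0,0,0,0.0878],[0.08,-0.056,0,0,0,0,0.0878],[0.12,-0.084,0,0,0,0,0.0878],[0.16,-0.112,0,0,0,0,0.0878],[0.20,-0.14,0,0,0,0,0.0878]]'
$M '[[0,0,0,0,0,-0.15,0.0878],[0,0,0,0,0,-0.3,0.0878],[0,0,0,0,0,-0.3,0.0878]]'
python3 -c "
from h import *
to(.5297,-.182,.15,1.4)"
```

```text
time_s: 0.6
ee_pos: [0.412, -0.3941, 0.1997]
ee_rot: [-3.141, 0.0, 0.447]
ft_force: [0.5, 0.1, 0.5]
grip_width: 0.088
gripper_force: 0.0
time_s: 1.1
ee_pos: [0.5318, -0.1816, 0.1998]
ee_rot: [-3.142, 0.0, 0.447]
ft_force: [1.0, -0.6, 0.1]
grip_width: 0.0878
gripper_force: 0.0
time_s: 1.4
ee_pos: [0.5312, -0.1829, 0.1995]
ee_rot: [-3.141, 0.0, 0.749]
ft_force: [0.1, 0.5, -0.5]
grip_width: 0.088
gripper_force: 0.0
shift mm [-0.5 -1.7 49.5] turnz -0.651 | t 1.4 p [ 0.5312 -0.1829  0.1995] rpy [-3.141  0.     0.749] j7 -0.675 j1 0.409 F [ 0.1  0.5 -0.5] M [-0.02 -0.03  0.  ] w 0.088 gf 0.0
```

```bash
M="python3 -m inch"
$M '[[0,-0.0015,0,0,0,-0.15,0.0878],[0,-0.0015,0,0,0,-0.3,0.0878],[0,-0.0015,0.02,0,0,-0.45,0.0878],[0,-0.0015,0.05,0,0,-0.6,0.0878],[0,-0.0015,0.05,0,0,-0.6,0.0878]]'
python3 -c "
from h import *
to(.5297,-.182,.05)
cv2.imwrite('pics/a1.png',np.hstack([cv2.resize(snapshot('top')[230:370,340:500],None,fx=2.5,fy=2.5),cv2.resize(snapshot('side')[190:330,220:380],None,fx=2.5,fy=2.5)])[...,::-1])"
```

```text
time_s: 1.9
ee_pos: [0.5272, -0.1823, 0.1465]
ee_rot: [-3.135, -0.0, 1.343]
ft_force: [-0.3, 0.1, -0.0]
grip_width: 0.0879
gripper_force: 0.0
shift mm [ 0.9  2.3 96.5] turnz 0 | t 1.9 p [ 0.5272 -0.1823  0.1465] rpy [-3.135 -0.     1.343] j7 -0.137 j1 0.485 F [-0.3  0.1 -0. ] M [-0.09 -0.03  0.01] w 0.0879 gf 0.0
```

View pics/a1.png

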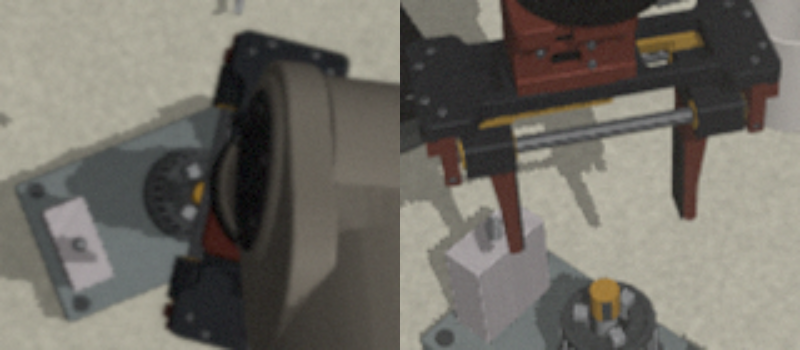

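The picture shows the open fingers above the chuck, tips at side pixels of about (266,290) and (336,277), with nothing touching. Before descending, I'll check that against the projection.

```bash
M="python3 -m inch"
python3 -c "
from h import *
print(proj('side',(.5272,-.1823,.1465)))"
$M '[[0.001,0.002,0,0,0,0,0.0878],[0.001,0.002,0.02,0,0,0,0.0878],[0.001,0.002,0.05,0,0,0,0.0878],[0.001,0.002,0.05,0,0,0,0.0878]]'
python3 -c "
from h import *
to(.5297,-.182,.05)"
```

```text
[300.17006352 290.25067497]
time_s: 2.4
ee_pos: [0.531, -0.1814, 0.0982]
ee_rot: [-3.138, -0.0, 1.344]
ft_force: [-0.5, 0.8, -0.5]
grip_width: 0.0879
gripper_force: 0.0
shift mm [-0.9 -1.1 48.2] turnz 0 | t 2.4 p [ 0.531  -0.1814  0.0982] rpy [-3.138 -0.     1.344] j7 -0.166 j1 0.468 F [-0.5  0.8 -0.5] M [-0.03 -0.01 -0.02] w 0.0879 gf 0.0
```

Consistent to within the pixel reading. Now I'll descend and close.

```bash
M="python3 -m inch"
$M '[[-0.001,-0.001,0.02,0,0,0,0.0878],[-0.001,-0.001,0.035,0,0,0,0.0878],[-0.001,-0.001,0.047,0,0,0,0.0878],[-0.001,-0.001,0.047,0,0,0,0.0878]]'
$M '[[0,0,0,0,0,0,0.05],[0,0,0,0,0,0,0.05],[0,0,0,0,0,0,0.05],[0,0,0,0,0,0,0.05],[0,0,0,0,0,0,0.05]]' 45
python3 -c "
from h import *
to(.5297,-.182,.05)"
```

```text
time_s: 2.8
ee_pos: [0.5307, -0.1823, 0.0521]
ee_rot: [-3.14, -0.0, 1.346]
ft_force: [-0.4, 0.0, 0.4]
grip_width: 0.0878
gripper_force: 0.0
time_s: 3.3
ee_pos: [0.5304, -0.1824, 0.0533]
ee_rot: [-3.14, 0.0, 1.346]
ft_force: [-4.1, 1.2, 4.5]
grip_width: 0.0562
gripper_force: 45.0
shift mm [ 0.2 -0.7  3.3] turnz 0 | t 3.3 p [ 0.5304 -0.1824  0.0533] rpy [-3.14   0.     1.346] j7 -0.189 j1 0.455 F [-4.1  1.2  4.5] M [ 0.29  0.92 -0.19] w 0.0562 gf 45.000437842682004
```

```bash
M="python3 -m inch"
for i in 1 2; do $M '[[0,0,0,0,0,0.14,0.05],[0,0,0,0,0,0.28,0.05],[0,0,0,0,0,0.42,0.05],[0,0,0,0,0,0.56,0.05],[0,0,0,0,0,0.7,0.05]]' 50
python3 -c "
from h import *
to(.5297,-.182,.05)"; done
```

```text
time_s: 3.8
ee_pos: [0.5306, -0.1825, 0.0533]
ee_rot: [-3.141, 0.001, 0.642]
ft_force: [-2.6, -0.3, 2.8]
grip_width: 0.0563
gripper_force: 50.0
shift mm [-0.4 -0.9  3.3] turnz 0 | t 3.8 p [ 0.5306 -0.1825  0.0533] rpy [-3.141e+00  1.000e-03  6.420e-01] j7 -0.789 j1 0.32 F [-2.6 -0.3  2.8] M [0.21 0.76 0.26] w 0.0563 gf 49.99145991168916
time_s: 4.3
ee_pos: [0.5307, -0.1828, 0.0533]
ee_rot: [3.141, 0.001, -0.059]
ft_force: [-2.4, -1.5, 2.5]
grip_width: 0.0566
gripper_force: 50.0
shift mm [-1.  -0.7  3.3] turnz 0 | t 4.3 p [ 0.5307 -0.1828  0.0533] rpy [ 3.141e+00  1.000e-03 -5.900e-02] j7 -1.379 j1 0.182 F [-2.4 -1.5  2.5] M [0.23 0.62 0.3 ] w 0.0566 gf 49.993413370102644
```

```bash
M="python3 -m inch"
$M '[[0,0,0,0,0,0.1,0.05],[0,0,0,0,0,0.2,0.05],[0,0,0,0,0,0.3,0.05],[0,0,0,0,0,0.38,0.05],[0,0,0,0,0,0.38,0.05]]' 58
python3 -c "
from h import *
to(.5297,-.182,.05)"
$M '[[0,0,0,0,0,0.05,0.05],[0,0,0,0,0,0.09,0.05],[0,0,0,0,0,0.12,0.05],[0,0,0,0,0,0.12,0.05]]' 58
python3 -c "
from h import *
to(.5297,-.182,.05)"
```

```text
time_s: 4.8
ee_pos: [0.5307, -0.1829, 0.0533]
ee_rot: [3.141, 0.001, -0.434]
ft_force: [-3.8, -1.0, 5.0]
grip_width: 0.0562
gripper_force: 58.0
shift mm [-1.3 -0.5  3.3] turnz 0 | t 4.8 p [ 0.5307 -0.1829  0.0533] rpy [ 3.141e+00  1.000e-03 -4.340e-01] j7 -1.692 j1 0.107 F [-3.8 -1.   5. ] M [0.24 0.77 0.26] w 0.0562 gf 58.00141917541623
time_s: 5.2
ee_pos: [0.533, -0.1844, 0.0533]
ee_rot: [3.141, -0.005, -0.549]
ft_force: [2.0, -5.4, -3.4]
grip_width: 0.0557
gripper_force: 58.0
shift mm [-4.  -0.3  3.3] turnz 0 | t 5.2 p [ 0.533  -0.1844  0.0533] rpy [ 3.141 -0.005 -0.549] j7 -1.789 j1 0.084 F [ 2.  -5.4 -3.4] M [-0.84 -0.87  1.21] w 0.0557 gf 57.97053202288225
```

```bash
M="python3 -m inch"
$M '[[0,0,0,0,0,0,0.0878],[0,0,0,0,0,0,0.0878],[0,0,0,0,0,0,0.0878],[0,0,0,0,0,0,0.0878]]' 58
python3 -c "
from h import *
to(.5305,-.1825,.052)"
$M '[[-0.001,0,0,0,0,-0.14,0.0878],[-0.001,0,0,0,0,-0.28,0.0878],[-0.001,0,0,0,0,-0.28,0.0878]]'
$M '[[0,0,0,0,0,0,0.05],[0,0,0,0,0,0,0.05],[0,0,0,0,0,0,0.05],[0,0,0,0,0,0,0.05]]' 58
python3 -c "
from h import *
to(.5305,-.1825,.052)"
for i in 1 2 3; do
$M '[[0,0,0,0,0,0.03,0.05],[0,0,0,0,0,0.06,0.05],[0,0,0,0,0,0.06,0.05]]' >/dev/null
python3 -c "
from h import *
to(.5305,-.1825,.052)"; done
```

```text
time_s: 5.6
ee_pos: [0.5313, -0.1821, 0.0529]
ee_rot: [-3.141, 0.0, -0.553]
ft_force: [0.4, -0.4, 0.3]
grip_width: 0.0846
gripper_force: 0.0
shift mm [-0.5  0.8  0.9] turnz 0 | t 5.6 p [ 0.5313 -0.1821  0.0529] rpy [-3.141  0.    -0.553] j7 -1.792 j1 0.084 F [ 0.4 -0.4  0.3] M [ 0.07  0.03 -0.01] w 0.0846 gf 0.0
time_s: 5.9
ee_pos: [0.5305, -0.1818, 0.053]
ee_rot: [-3.141, 0.0, -0.272]
ft_force: [-0.4, 0.4, 0.7]
grip_width: 0.0882
gripper_force: 0.0
time_s: 6.3
ee_pos: [0.5305, -0.1821, 0.0529]
ee_rot: [3.141, -0.0, -0.274]
ft_force: [-0.9, -7.5, 0.2]
grip_width: 0.0592
gripper_force: 4.9
shift mm [0.1 0.4 0.9] turnz 0 | t 6.3 p [ 0.5305 -0.1821  0.0529] rpy [ 3.141 -0.    -0.274] j7 -1.56 j1 0.139 F [-0.9 -7.5  0.2] M [-2.01  0.37 -0.02] w 0.0592 gf 4.901978666894138
shift mm [-0.  -0.4  1. ] turnz 0 | t 6.6 p [ 0.5304 -0.1829  0.053 ] rpy [ 3.141 -0.    -0.335] j7 -1.611 j1 0.127 F [-0.6 -4.2 -1.2] M [-0.84  0.    0.25] w 0.0558 gf 57.99836106598377
shift mm [-0.1 -0.3  1. ] turnz 0 | t 6.9 p [ 0.5304 -0.1828  0.053 ] rpy [ 3.141 -0.    -0.395] j7 -1.661 j1 0.115 F [ 0.1 -4.4 -1.5] M [-1.09  0.07  0.44] w 0.0562 gf 57.99831502139568
shift mm [-0.8 -0.3  1. ] turnz 0 | t 7.2 p [ 0.531  -0.1831  0.053 ] rpy [ 3.141e+00 -2.000e-03 -4.550e-01] j7 -1.711 j1 0.103 F [ 2.2 -6.7 -4.1] M [-1.18 -0.38  0.52] w 0.0564 gf 57.99761546775699
```

```bash
M="python3 -m inch"
for i in 1 2; do
$M '[[0,0,0,0,0,0.03,0.05],[0,0,0,0,0,0.06,0.05],[0,0,0,0,0,0.06,0.05]]' >/dev/null
python3 -c "
from h import *
to(.5305,-.1825,.052)"; done
```

```text
shift mm [-2.3 -0.4  1.1] turnz 0 | t 7.5 p [ 0.5323 -0.1839  0.0531] rpy [ 3.14  -0.005 -0.513] j7 -1.76 j1 0.091 F [ 4.1 -9.  -7.8] M [-1.63 -1.29  1.3 ] w 0.0562 gf 57.46667764149606
shift mm [-3.9 -0.3  1.1] turnz 0 | t 7.8 p [ 0.5336 -0.1848  0.0531] rpy [ 3.14  -0.008 -0.57 ] j7 -1.808 j1 0.079 F [  7.3 -12.4 -10.9] M [-2.12 -2.14  2.2 ] w 0.0556 gf 58.36012523621321
```

```bash
M="python3 -m inch"
$M '[[0,0,0,0,0,0,0.0878],[0,0,0,0,0,0,0.0878],[0,0,0,0,0,0,0.0878],[0,0,0,0,0,0,0.0878],[0,0,0,0,0,0,0.0878]]' 30
python3 -c "
from h import *
to(.5305,-.1827,.052)"
$M '[[0,0,-0.04,0,0,0,0.0878],[0,0,-0.08,0,0,0,0.0878],[0,0,-0.12,0,0,0,0.0878],[0,0,-0.15,0,0,0,0.0878]]'
$M '[[0,0,0,0,0,-0.14,0.0878],[0,0,0,0,0,-0.28,0.0878],[0,0,0,0,0,-0.42,0.0878],[0,0,0,0,0,-0.56,0.0878],[0,0,0,0,0,-0.56,0.0878]]'
python3 -c "
from h import *
to(.5005,.204,.2,1.598)"
```

```text
time_s: 8.3
ee_pos: [0.5305, -0.1815, 0.0529]
ee_rot: [-3.141, 0.0, -0.573]
ft_force: [-0.1, 0.2, -0.3]
grip_width: 0.0874
gripper_force: 0.0
shift mm [0.7 1.  0.9] turnz 0 | t 8.3 p [ 0.5305 -0.1815  0.0529] rpy [-3.141  0.    -0.573] j7 -1.81 j1 0.079 F [-0.1  0.2 -0.3] M [0.11 0.01 0.02] w 0.0874 gf 0.0
time_s: 8.7
ee_pos: [0.531, -0.1821, 0.2056]
ee_rot: [-3.141, -0.002, -0.574]
ft_force: [0.7, -0.0, -0.7]
grip_width: 0.0879
gripper_force: 0.0
time_s: 9.2
ee_pos: [0.5303, -0.1818, 0.2029]
ee_rot: [-3.141, 0.0, -0.012]
ft_force: [-0.0, 0.4, 0.1]
grip_width: 0.0879
gripper_force: 0.0
shift mm [ -34.5 -385.4    2.9] turnz -1.61 | t 9.2 p [ 0.5303 -0.1818  0.2029] rpy [-3.141  0.    -0.012] j7 -1.325 j1 0.119 F [-0.   0.4  0.1] M [-0.01  0.01  0.01] w 0.0879 gf 0.0
```

```bash
M="python3 -m inch"
$M '[[-0.003,-0.038,0,0,0,-0.14,0.0878],[-0.007,-0.077,0,0,0,-0.28,0.0878],[-0.01,-0.116,0,0,0,-0.42,0.0878],[-0.014,-0.155,0,0,0,-0.56,0.0878],[-0.017,-0.193,0,0,0,-0.7,0.0878]]'
python3 -c "
from h import *
to(.5005,.204,.2,1.598)"
```

```text
time_s: 9.7
ee_pos: [0.5156, 0.0128, 0.2031]
ee_rot: [-3.142, -0.0, 0.688]
ft_force: [0.8, 0.1, -0.3]
grip_width: 0.0877
gripper_force: 0.0
shift mm [ 109.7 -157.3    3.1] turnz -0.91 | t 9.7 p [0.5156 0.0128 0.2031] rpy [-3.142 -0.     0.688] j7 -1.052 j1 -0.064 F [ 0.8  0.1 -0.3] M [ 0.   -0.03  0.01] w 0.0877 gf 0.0
```

```bash
M="python3 -m inch"
$M '[[0.022,-0.031,0,0,0,-0.14,0.0878],[0.044,-0.062,0,0,0,-0.28,0.0878],[0.066,-0.094,0,0,0,-0.42,0.0878],[0.088,-0.126,0,0,0,-0.56,0.0878],[0.11,-0.157,0,0,0,-0.7,0.0878]]' >/dev/null
$M '[[0,0,0.02,0,0,-0.14,0.0878],[0,0,0.05,0,0,-0.21,0.0878],[0,0,0.09,0,0,-0.21,0.0878],[0,0,0.1,0,0,-0.21,0.0878],[0,0,0.1,0,0,-0.21,0.0878]]'
python3 -c "
from h import *
to(.5005,.204,.02,1.598)
t=snapshot('top');s=snapshot('side')
cv2.imwrite('pics/b1.png',np.vstack([cv2.resize(s[140:260,150:270],None,fx=2.5,fy=2.5),cv2.resize(t[250:370,150:270],None,fx=2.5,fy=2.5)]).reshape(600,300,3)[...,::-1])
cv2.imwrite('pics/b1.png',np.hstack([cv2.resize(s[130:270,140:280],(400,400)),cv2.resize(t[260:360,360:480],(400,400),interpolation=2)])[...,::-1])"
```

```text
time_s: 10.7
ee_pos: [0.5004, 0.2018, 0.1017]
ee_rot: [-3.138, 0.001, 1.594]
ft_force: [-0.7, -0.3, -0.1]
grip_width: 0.0876
gripper_force: 0.0
shift mm [ 2.2  0.1 81.7] turnz -0.004 | t 10.7 p [0.5004 0.2018 0.1017] rpy [-3.138e+00  1.000e-03  1.594e+00] j7 -0.624 j1 -0.244 F [-0.7 -0.3 -0.1] M [-0.01 -0.08  0.01] w 0.0876 gf 0.0
```

View pics/b1.png

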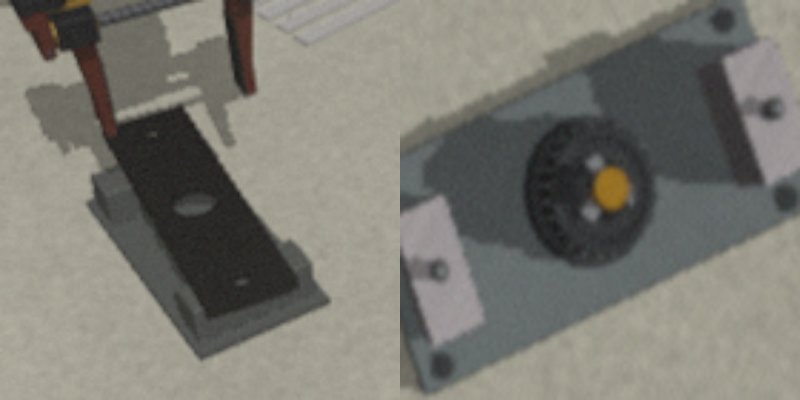

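The jaws now sit against the bit, and the fingers straddle the plate's middle (side view, plate hole at crop (195,205)). Lowering and gripping.

```bash
M="python3 -m inch"
$M '[[0.002,0,0.03,0,0,0,0.0878],[0.002,0,0.06,0,0,0,0.0878],[0.002,0,0.078,0,0,0,0.0878],[0.002,0,0.08,0,0,0,0.0878],[0.002,0,0.08,0,0,0,0.0878]]' 30
python3 -c "
from h import *
to(.5005,.204,.02,1.598)"
$M '[[0,0,0,0,0,0,0.055],[0,0,0,0,0,0,0.055],[0,0,0,0,0,0,0.055],[0,0,0,0,0,0,0.055],[0,0,0,0,0,0,0.055]]' 30
python3 -c "
from h import *
to(.5005,.204,.02,1.598)"
```

```text
time_s: 11.3
ee_pos: [0.5026, 0.2048, 0.0243]
ee_rot: [3.14, -0.001, 1.596]
ft_force: [-0.3, -0.8, 1.3]
grip_width: 0.0882
gripper_force: 0.0
shift mm [-0.8 -2.1  4.3] turnz -0.002 | t 11.3 p [0.5026 0.2048 0.0243] rpy [ 3.140e+00 -1.000e-03  1.596e+00] j7 -0.678 j1 -0.278 F [-0.3 -0.8  1.3] M [-0.03 -0.06  0.03] w 0.0882 gf 0.0
time_s: 11.8
ee_pos: [0.5017, 0.2044, 0.0232]
ee_rot: [3.141, -0.0, 1.597]
ft_force: [0.7, -0.1, -0.5]
grip_width: 0.0553
gripper_force: 0.0
shift mm [-0.3 -1.2  3.2] turnz -0.001 | t 11.8 p [0.5017 0.2044 0.0232] rpy [ 3.141 -0.     1.597] j7 -0.678 j1 -0.278 F [ 0.7 -0.1 -0.5] M [-0.04 -0.1   0.02] w 0.0553 gf 0.0
```

```bash
python3 -c "
from h import *
t=snapshot('top');s=snapshot('side')
cv2.imwrite('pics/b2.png',np.hstack([cv2.resize(s[130:270,140:280],(400,400)),cv2.resize(t[250:390,130:270],(400,400),interpolation=2)])[...,::-1])"
```

```text
(no output)
```

View pics/b2.png

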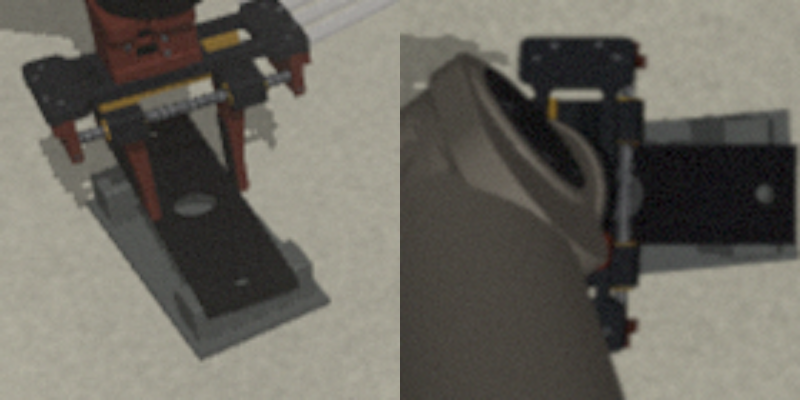

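```bash
python3 -c "
from h import *
for q in [(194.3,206.3),(224.7,195.5)]:
  for z in (.0232,.035,.043,.06): print(q,z,ray('side',q,z))
print(ray('side',(140+195/2.857,130+205/2.857),.043))
print(ray('top',(130+(632-400)/2.857,250+195/2.857),.043))
s=get_state();print(s['gripper_force'],s['grip_width'],s['ft_force'])
"
python3 -m inch '[[0,0,0,0,0,0,0.055],[0,0,0,0,0,0,0.055]]' 30
```

```text
(194.3, 206.3) 0.0232 [0.47248006 0.2226593 ]
(194.3, 206.3) 0.035 [0.47017884 0.20799408]
(194.3, 206.3) 0.043 [0.4686187  0.19805156]
(194.3, 206.3) 0.06 [0.46530338 0.1769237 ]
(224.7, 195.5) 0.0232 [0.54034264 0.22728228]
(224.7, 195.5) 0.035 [0.53685631 0.21253633]
(224.7, 195.5) 0.043 [0.53449269 0.20253907]
(224.7, 195.5) 0.06 [0.52947001 0.1812949 ]
[0.49804089 0.1988153 ]
[0.49887459 0.1943379 ]
0.0 0.05522312245724596 [-0.1186668  -0.15725424  0.13960517]
time_s: 12.1
ee_pos: [0.5015, 0.2043, 0.0229]
ee_rot: [-3.142, 0.0, 1.597]
ft_force: [-0.1, 0.1, 0.4]
grip_width: 0.0552
gripper_force: 0.0
```

```bash
python3 -c "
from h import *
for n,p,m in [('a1',(.5272,-.1823,.1465),(301,283.5)),('b1',(.5004,.2018,.1017),(202.7,169.7)),('b2',(.5017,.2044,.0232),(209.5,200.9))]:
  for dz in (0,.01,.0187,.025): print(n,dz,proj('side',np.array(p)+[0,0,dz]),m)
s=snapshot('side');cv2.imwrite('pics/b3.png',cv2.resize(s[150:230,150:270],(800,533),interpolation=2)[...,::-1])
"
```

```text
a1 0 [300.17006352 290.25067497] (301, 283.5)
a1 0.01 [299.92072394 285.62221154] (301, 283.5)
a1 0.0187 [299.69992288 281.52350565] (301, 283.5)
a1 0.025 [299.53772717 278.51268449] (301, 283.5)
b1 0 [204.20482183 177.45283895] (202.7, 169.7)
b1 0.01 [203.36554047 173.32593342] (202.7, 169.7)
b1 0.0187 [202.62593763 169.68916607] (202.7, 169.7)
b1 0.025 [202.08479184 167.02824964] (202.7, 169.7)
b2 0 [210.6233955  207.08807731] (209.5, 200.9)
b2 0.01 [209.87037444 203.37281166] (209.5, 200.9)
b2 0.0187 [209.20723858 200.10102282] (209.5, 200.9)
b2 0.025 [208.72230917 197.70847143] (209.5, 200.9)
```

View pics/b3.png

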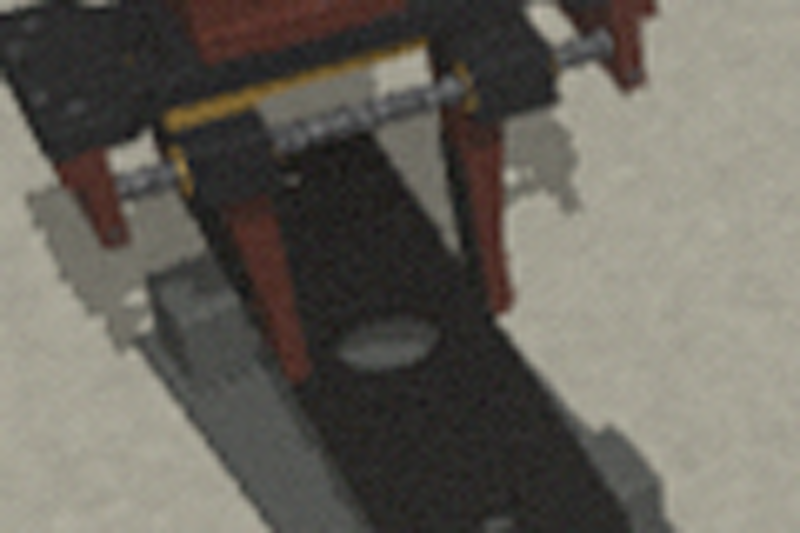

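The fingertips sit about 16 mm above the reported TCP, so they closed just above the plate and its position is unchanged (hole at b3 (388,345)). I'll reopen, go lower and grip again.

```bash
M="python3 -m inch"
$M '[[0,0,0,0,0,0,0.0878],[0,0,0,0,0,0,0.0878],[0,0,0,0,0,0,0.0878],[0,0,0,0,0,0,0.0878],[0,0,0,0,0,0,0.0878]]' 30
$M '[[0,-0.001,0.005,0,0,0,0.0878],[0,-0.001,0.009,0,0,0,0.0878],[0,-0.001,0.013,0,0,0,0.0878],[0,-0.001,0.013,0,0,0,0.0878]]'
$M '[[0,0,0,0,0,0,0.055],[0,0,0,0,0,0,0.055],[0,0,0,0,0,0,0.055],[0,0,0,0,0,0,0.055],[0,0,0,0,0,0,0.055]]' 30
python3 -c "
from h import *
to(.5005,.204,.01,1.598)"
```

```text
time_s: 12.65
ee_pos: [0.5016, 0.2043, 0.023]
ee_rot: [3.142, -0.0, 1.597]
ft_force: [-0.1, 0.0, -0.1]
grip_width: 0.0873
gripper_force: 0.0
time_s: 13.05
ee_pos: [0.5, 0.2041, 0.0092]
ee_rot: [-3.14, 0.001, 1.597]
ft_force: [-0.2, -0.3, 0.5]
grip_width: 0.0877
gripper_force: 0.0
time_s: 13.55
ee_pos: [0.5006, 0.2044, 0.0101]
ee_rot: [3.141, -0.0, 1.597]
ft_force: [-0.4, 0.3, 1.1]
grip_width: 0.0639
gripper_force: 30.0
shift mm [-0.4 -0.1  0.1] turnz -0.001 | t 13.55 p [0.5006 0.2044 0.0101] rpy [ 3.141 -0.     1.597] j7 -0.688 j1 -0.285 F [-0.4  0.3  1.1] M [-0.03  0.06  0.08] w 0.0639 gf 29.994766116142273
```

```bash
M="python3 -m inch"
$M '[[0,0,-0.01,0,0,0,0.055],[0,0,-0.03,0,0,0,0.055],[0,0,-0.06,0,0,0,0.055],[0,0,-0.095,0,0,0,0.055],[0,0,-0.13,0,0,0,0.055]]' 35
$M '[[0,0,-0.02,0,0,-0.05,0.055],[0,0,-0.03,0,0,-0.12,0.055],[0,0,-0.03,0,0,-0.2,0.055],[0,0,-0.03,0,0,-0.28,0.055],[0,0,-0.03,0,0,-0.35,0.055]]' 35
python3 -c "
from h import *
to(.5305,-.1827,.165,1.975)"
```

```text
time_s: 14.05
ee_pos: [0.4999, 0.204, 0.1415]
ee_rot: [-3.141, 0.0, 1.597]
ft_force: [1.1, 0.3, -1.4]
grip_width: 0.0636
gripper_force: 35.0
time_s: 14.55
ee_pos: [0.5002, 0.2041, 0.1705]
ee_rot: [-3.142, 0.0, 1.95]
ft_force: [0.3, -0.8, -2.0]
grip_width: 0.0636
gripper_force: 35.0
shift mm [-370.5 -115.     5.5] turnz -0.025 | t 14.55 p [0.5002 0.2041 0.1705] rpy [-3.142  0.     1.95 ] j7 -0.261 j1 -0.173 F [ 0.3 -0.8 -2. ] M [-0.03 -0.11 -0.01] w 0.0636 gf 34.99217748641968
```

Fz is −2 N, so the plate is held. Moving over the chuck.

```bash
M="python3 -m inch"
$M '[[-0.02,-0.006,0,0,0,-0.025,0.055],[-0.055,-0.017,0,0,0,-0.025,0.055],[-0.095,-0.03,0,0,0,-0.025,0.055],[-0.14,-0.043,0,0,0,-0.025,0.055],[-0.185,-0.057,0,0,0,-0.025,0.055]]' >/dev/null
$M '[[-0.045,-0.012,0,0,0,0,0.055],[-0.09,-0.025,0,0,0,0,0.055],[-0.13,-0.037,0,0,0,0,0.055],[-0.165,-0.047,0,0,0,0,0.055],[-0.184,-0.053,0,0,0,0,0.055]]' >/dev/null
$M '[[0,0,0,0,0,0,0.055],[0,0,0,0,0,0,0.055]]'
python3 -c "
from h import *
to(.5305,-.1827,.1,1.975)
t=snapshot('top');s=snapshot('side')
cv2.imwrite('pics/d1.png',np.hstack([cv2.resize(s[200:340,210:380],(400,330),interpolation=2),cv2.resize(t[240:380,340:510],(400,330),interpolation=2)])[...,::-1])"
```

```text
time_s: 15.75
ee_pos: [0.5381, -0.1784, 0.1701]
ee_rot: [-3.142, -0.001, 1.971]
ft_force: [-0.6, 0.7, -2.0]
grip_width: 0.0636
gripper_force: 35.0
shift mm [-1.  -8.7 70.1] turnz -0.004 | t 15.75 p [ 0.5381 -0.1784  0.1701] rpy [-3.142e+00 -1.000e-03  1.971e+00] j7 0.53 j1 0.388 F [-0.6  0.7 -2. ] M [ 0.06 -0.16 -0.02] w 0.0636 gf 34.99295175075531
```

View pics/d1.png

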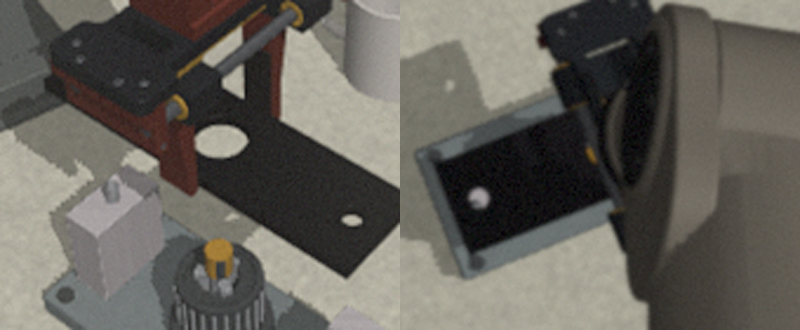

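The plate is held level above the chuck: left hole at top pixel of about (373.6,324), middle and far holes at side pixels of about (304,260) and (359,293). I'll measure their centroids against the TCP.

```bash
python3 -c "
from h import *
t=snapshot('top');s=snapshot('side')
st=get_state();p=st['ee_pos'];w=st['ee_rot'][2];u=np.array([np.cos(w),np.sin(w)]);v=np.array([np.sin(w),-np.cos(w)])
for n,im,c in(('top',t,(373.6,324)),('side',s,(303.9,259.8)),('side',s,(359.2,293.3))):
  g=cv2.cvtColor(im,cv2.COLOR_RGB2GRAY);m=(g>60).astype('uint8');k,l,a,b=cv2.connectedComponentsWithStats(m,connectivity=4)
  i=l[int(round(c[1])),int(round(c[0]))]
  for z in(.195,.199,.203):
    q=ray(n,b[i],p[2]+.0249+z-.195);print(n,a[i],b[i],q,'tool xy mm',np.round([(q-p[:2])@u*1e3,(q-p[:2])@v*1e3],1))
to(.5305,-.1827,.1,1.975)"
```

```text
top [368 319   9  10  67] [372.14925373 323.31343284] [ 0.50054523 -0.08959465] tool xy mm [95.4 -0.6]
top [368 319   9  10  67] [372.14925373 323.31343284] [ 0.50060523 -0.0892898 ] tool xy mm [95.7 -0.4]
top [368 319   9  10  67] [372.14925373 323.31343284] [ 0.50066522 -0.08898494] tool xy mm [95.9 -0.3]
side [292 252  24  15 276] [303.08333333 259.26449275] [ 0.53853957 -0.17188744] tool xy mm [4.8 2. ]
side [292 252  24  15 276] [303.08333333 259.26449275] [ 0.53696907 -0.17542183] tool xy mm [ 2.2 -0.8]
side [292 252  24  15 276] [303.08333333 259.26449275] [ 0.53539856 -0.17895622] tool xy mm [-0.4 -3.6]
side [355 290   9   6  41] [359.09756098 292.53658537] [ 0.57670802 -0.25951774] tool xy mm [-90.7   2.7]
side [355 290   9   6  41] [359.09756098 292.53658537] [ 0.57483451 -0.26235648] tool xy mm [-92.6  -0.1]
side [355 290   9   6  41] [359.09756098 292.53658537] [ 0.57296101 -0.26519522] tool xy mm [-94.5  -2.9]
shift mm [-2.  -9.6 70.1] turnz -0.001 | t 15.95 p [ 0.5386 -0.1771  0.1701] rpy [ 3.141 -0.     1.974] j7 0.53 j1 0.386 F [-0.4 -0.4 -2.1] M [-0.02 -0.11 -0.05] w 0.0632 gf 34.992828369140625
```

```bash
M="python3 -m inch"
$M '[[-0.002,-0.01,0,0,0,0,0.055],[-0.002,-0.01,0.01,0,0,0,0.055],[-0.002,-0.01,0.02,0,0,0,0.055],[-0.002,-0.01,0.03,0,0,0,0.055],[-0.002,-0.01,0.03,0,0,0,0.055]]' 
$M '[[0,0,0,0,0,0,0.055],[0,0,0,0,0,0,0.055]]' >/dev/null
python3 -c "
from h import *
to(.5302,-.1825,.09,1.975)"
```

```text
time_s: 16.45
ee_pos: [0.5287, -0.184, 0.1378]
ee_rot: [-3.139, -0.002, 1.972]
ft_force: [-0.3, -0.3, -2.0]
grip_width: 0.0638
gripper_force: 35.0
shift mm [ 1.9  0.6 50.1] turnz -0.003 | t 16.65 p [ 0.5304 -0.1845  0.1401] rpy [3.141 0.    1.972] j7 0.536 j1 0.397 F [ 0.7 -0.6 -3.3] M [-0.01 -0.16 -0.01] w 0.0636 gf 34.992696046829224
```

```bash
M="python3 -m inch"
$M '[[0.002,0.0005,0.01,0,0,0,0.055],[0.002,0.0005,0.02,0,0,0,0.055],[0.002,0.0005,0.033,0,0,0,0.055],[0.002,0.0005,0.046,0,0,0,0.055],[0.002,0.0005,0.048,0,0,0,0.055]]' >/dev/null
$M '[[0,0,0,0,0,0,0.055],[0,0,0,0,0,0,0.055],[0,0,0,0,0,0,0.055]]' >/dev/null
python3 -c "
from h import *
to(.5302,-.1825,.065,1.975)"
```

```text
shift mm [ 0.1  0.  27.5] turnz -0.003 | t 17.45 p [ 0.5302 -0.1826  0.0925] rpy [3.141e+00 1.000e-03 1.972e+00] j7 0.514 j1 0.386 F [ 0.4  0.7 -2.2] M [ 0.02 -0.08 -0.01] w 0.0634 gf 34.992730021476746
```

Excellent alignment. Now I'll lower slowly, with force checks.

```bash
M="python3 -m inch"
for i in 1 2; do
$M '[[0,0,0.003,0,0,0,0.055],[0,0,0.006,0,0,0,0.055],[0,0,0.009,0,0,0,0.055],[0,0,0.009,0,0,0,0.055],[0,0,0.009,0,0,0,0.055]]' >/dev/null
python3 -c "
from h import *
to(.5302,-.1825,.065,1.975)"; done
```

```text
shift mm [-0.3  0.5 17.8] turnz -0.003 | t 17.95 p [ 0.5297 -0.1824  0.0828] rpy [-3.141 -0.     1.972] j7 0.51 j1 0.384 F [ 0.  -0.3 -1.6] M [-0.03 -0.17  0.01] w 0.0635 gf 34.99266028404236
shift mm [-0.2  0.5  8.8] turnz -0.003 | t 18.45 p [ 0.5297 -0.1825  0.0738] rpy [-3.141 -0.     1.972] j7 0.507 j1 0.382 F [ 0.1 -0.1 -2. ] M [ 0.03 -0.07  0.02] w 0.0636 gf 34.99290883541107
```

```bash
M="python3 -m inch"
$M '[[0,0,0.002,0,0,0,0.055],[0,0,0.004,0,0,0,0.055],[0,0,0.006,0,0,0,0.055],[0,0,0.007,0,0,0,0.055],[0,0,0.007,0,0,0,0.055]]' >/dev/null
python3 -c "
from h import *
to(.5302,-.1825,.065,1.975)"
$M '[[0,0,0.001,0,0,0,0.055],[0,0,0.002,0,0,0,0.055],[0,0,0.002,0,0,0,0.055]]' >/dev/null
python3 -c "
from h import *
to(.5302,-.1825,.065,1.975)"
```

```text
shift mm [-0.2  0.5  1.8] turnz -0.003 | t 18.95 p [ 0.5297 -0.1825  0.0668] rpy [-3.141 -0.     1.972] j7 0.504 j1 0.381 F [ 0.3  0.7 -2.5] M [-0.04 -0.15  0.01] w 0.0634 gf 34.99292492866516
shift mm [-0.2  0.4  0.1] turnz -0.003 | t 19.25 p [ 0.5298 -0.1825  0.0651] rpy [3.142 0.    1.972] j7 0.503 j1 0.38 F [-0.5 -0.1  0.6] M [-0.02  0.05 -0.  ] w 0.0635 gf 34.99296963214874
```

```bash
M="python3 -m inch"
$M '[[0,0,0.0005,0,0,0,0.055],[0,0,0.001,0,0,0,0.055],[0,0,0.001,0,0,0,0.055]]' >/dev/null
python3 -c "
from h import *
to(.5302,-.1825,.065,1.975)"
$M '[[0,0,0.001,0,0,0,0.066],[0,0,0.001,0,0,0,0.07],[0,0,0.001,0,0,0,0.08],[0,0,0.001,0,0,0,0.0878],[0,0,0.001,0,0,0,0.0878]]'
python3 -c "
from h import *
to(.5302,-.1825,.065,1.975)"
```

```text
shift mm [-0.2  0.4  0.1] turnz -0.003 | t 19.55 p [ 0.5298 -0.1825  0.0651] rpy [-3.142  0.     1.972] j7 0.502 j1 0.38 F [-4.1  0.9  9.9] M [ 0.17  0.88 -0.02] w 0.0634 gf 34.995837807655334
time_s: 20.05
ee_pos: [0.5298, -0.1825, 0.0629]
ee_rot: [3.142, -0.0, 1.972]
ft_force: [0.3, 0.0, 0.5]
grip_width: 0.087
gripper_force: 0.0
shift mm [-0.2  0.4 -2.1] turnz -0.003 | t 20.05 p [ 0.5298 -0.1825  0.0629] rpy [ 3.142 -0.     1.972] j7 0.502 j1 0.38 F [0.3 0.  0.5] M [ 0.01 -0.09  0.03] w 0.087 gf 0.0
```

Flush on both blocks at z = 0.065, and released. Now I'll retreat upward and away, then check numerically.

```bash
M="python3 -m inch"
$M '[[0,0,-0.01,0,0,0,0.0878],[0,0,-0.03,0,0,0,0.0878],[0,0,-0.06,0,0,0,0.0878],[0,0,-0.1,0,0,0,0.0878],[0,0,-0.14,0,0,0,0.0878]]'
$M '[[0.04,0,0,0,0,0,0.0878],[0.08,0,0,0,0,0,0.0878],[0.12,0,0,0,0,0,0.0878],[0.16,0,0,0,0,0,0.0878],[0.2,0,0,0,0,0,0.0878]]'
$M '[[0.04,0,0,0,0,0,0.0878],[0.08,0,0,0,0,0,0.0878],[0.08,0,0,0,0,0,0.0878]]'
python3 -c "
from h import *
t=snapshot('top');s=snapshot('side')
for n,im in(('top',t),('side',s)):
  g=cv2.cvtColor(im,cv2.COLOR_RGB2GRAY)
  c=proj(n,(.53,-.182,.098));x,y=c.astype(int);m=np.zeros_like(g);m[y-75:y+75,x-85:x+85]=(g[y-75:y+75,x-85:x+85]<32)
  m=cv2.morphologyEx(m,cv2.MORPH_CLOSE,np.ones((3,3)));m=cv2.morphologyEx(m,cv2.MORPH_OPEN,np.ones((5,5)))
  k=max(cv2.findContours(m,0,1)[0],key=cv2.contourArea);B=cv2.boxPoints(cv2.minAreaRect(k)) if n=='top' else cv2.approxPolyDP(cv2.convexHull(k),5,True)[:,0]
  W=np.array([ray(n,q,.098) for q in B]);print(n,np.round(W,3).tolist(),W.mean(0),'sides',[round(np.linalg.norm(W[i]-W[i-1]),4) for i in range(len(W))])
  h=cv2.cvtColor(im,cv2.COLOR_RGB2HSV);o=cv2.inRange(h,(10,130,70),(30,255,255));o[:y-30]=0;o[y+30:]=0;o[:,:x-30]=0;o[:,x+30:]=0
  mm=np.argwhere(o>0);print('bit',len(mm),ray(n,mm.mean(0)[::-1],.11) if len(mm) else '')
to(0,0,0)"
```

```text
time_s: 20.55
ee_pos: [0.5294, -0.1823, 0.2049]
ee_rot: [-3.141, -0.0, 1.972]
ft_force: [0.6, 0.4, 0.2]
grip_width: 0.0875
gripper_force: 0.0
time_s: 21.05
ee_pos: [0.451, 0.003, 0.2038]
ee_rot: [3.141, 0.001, 1.972]
ft_force: [0.6, -0.1, -0.1]
grip_width: 0.0878
gripper_force: 0.0
time_s: 21.35
ee_pos: [0.4188, 0.08, 0.204]
ee_rot: [3.14, -0.0, 1.98]
ft_force: [0.4, -0.6, -0.4]
grip_width: 0.0875
gripper_force: 0.0
top [[0.515, -0.064], [0.604, -0.273], [0.545, -0.297], [0.457, -0.089]] [ 0.53017047 -0.18088515] sides [np.float64(0.0629), np.float64(0.2275), np.float64(0.0637), np.float64(0.2256)]
bit 100 [ 0.53028574 -0.18329421]Traceback (most recent call last):
  File "<string>", line 8, in <module>
    k=max(cv2.findContours(m,0,1)[0],key=cv2.contourArea);B=cv2.boxPoints(cv2.minAreaRect(k)) if n=='top' else cv2.approxPolyDP(cv2.convexHull(k),5,True)[:,0]
ValueError: max() iterable argument is empty
```

The outline is centred within 1 mm of the pins' midpoint and its size matches the flush height. Handing in.

```bash
python3 -c "
from workcell import *
print(close_job())"
```

```text
the job is handed in; nothing more can be done
None
```

I turned the sleeve to its stop so the jaws grip the bit, set the plate over both pins flush on the end blocks (centred within about 1 mm), let go of everything and handed the job in; grip force inferred from the stop, no verdict returned.

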